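# Slide the hot dish onto the cooling plate with the pusher

## Robot

A 7-joint arm with a two-finger parallel gripper is mounted at the origin on a cart in front of the work surface, level with it; the furniture and walls round the work are solid. World frame = base frame: x ahead of the robot, y to its left, z up, the work surface at z = 0. Lengths are in m, angles in rad, forces in N, time in s.
With the tool pointing down it reaches from about 0.425 to 0.875 m from the base axis. Payload 9.9 kg.
Tool frame: the origin (TCP) lies between the finger pads; the fingertips stand 25 mm ahead of it and the grasp point (between the pads) lies 6 mm ahead of it; z points along the fingers, y is the line along which they close (so a half turn about z gives the same grasp; the last joint's range is limited). The gripper opens to 85 mm and grips with 20 to 120 N. Pads are 22 mm wide; open, the fingers measure 114 mm over their backs; the gripper's body (76 mm by 85 mm) begins 54 mm behind the grasp point. The pads swing forward as they close: fully open they stand 13 mm farther back than shut.
Start: joints at [1.245, 0.576, 0.025, 1.437, -0.015, 1.129, -0.057], TCP at [0.162, -0.655, 0.256] pointing down, gripper open.
Joint ranges: [-2.76, 2.76], [-0.34, 2.15], [-1.52, 1.57], [0.19, 2.46], [-1.09, 4.23], [0.17, 1.99], [-2.82, 2.82]. Speed limits (rad/s): [2.22, 2.22, 3.01, 3.01, 3.14, 3.14, 3.14].

## Interface

Orientations are given as a unit quaternion [x, y, z, w].
In Python, from rig import arm gives the robot as it stands.
- The arm moves only by the tool play_rows, never from a script. Its argument "increments" is a list of rows, each a list of 7 numbers: the turn, a rotation vector about the tool's x, y, z in degrees, then the shift along the tool's x, y, z in mm, then the opening, from 0 (shut) to 1 (fully open). In form: [[ax, ay, az, x, y, z, claw], ...]. A call has 1 to 10 rows; each row is the pose to reach, as a shift and turn from the pose commanded when the call began, along the tool's axes at that moment; what a row does not reach only later rows make up. A row lasts 1/10 s, in which the tool goes at most 50 mm and 8.59 degrees, less where a joint would pass 70% of its speed; a pose out of reach is approached as far as the arm can. A call with a gripper value outside its range is refused whole. The fingers move at their own pace and stop on an object; the grip force is fixed at half the most. Time passes only in rows, so rows that repeat a pose let the fingers close. It gives the time, the measured TCP pose, the force, the opening and the grip force at its end, in the units of the state.
- arm.observe(): the state, without advancing time (a new reading comes with each control period).
- arm.read_camera(name): name is "scene" or "top"; returns a dict with "img" (480x640x3 uint8, red, green, blue), "z_map" (480x640 float32, m along the optical axis (not along the pixel's ray), 0 where there is no reading), "K" (3x3 intrinsics, pixels), "k1" (the pictures are not rectified: a ray, as slopes to the right and down, at radius r is drawn at 1 + k1 r^2 times it, then the intrinsics apply), "pose" (4x4, takes a point from camera to world coordinates). Camera axes: x right, y up, looking along -z (the intrinsics and any distortion apply to the point x, -y, -z); pixel columns grow to the right and rows downward; lengths in m; the calibration is good to about 2 mm. A picture is of the moment at which its call begins.
- arm.close_job(): hands the job in; it is judged then, once.
The state is a dict: "clock": time; "joints": joint angles; "joint_velocities": joint speeds; "effort": joint torques, N m; "position": TCP position; "ee_rot": TCP orientation; "force": force on the tool from outside, world axes, zero at the start; "moment": the same for the moment, N m; "finger_gap": opening from 0.0 (shut) to 1.0 (fully open); "gripper_force": force on a finger pad.
Only numpy, scipy, OpenCV 4.12 (cv2) and the standard library are available. Lean on these libraries where they do the work, as an engineer would, in place of code of your own. Each camera call takes 0.05 s, during which the arm holds its last target. There are 200 camera calls.

## Task

The covered glass dish is hot: do not touch it with the gripper and do not lift or tip it. Lift the blue-handled pusher out of the notches of its hook stand, draw it forward off the prongs and use it to slide the dish smoothly along the worktop, round the things standing there and without disturbing them, until the whole dish rests on the flat top of the round cooling plate. Then leave the pusher standing upright on the worktop, clear of the plate and of the dish.

Things in the scene. Friction and masses are not known exactly. Their poses are not given: they have to be found in the camera images.
- dish: the hot dish: covered clear glass petri dish, disc 68 mm across, 17 mm high, 0.15 kg or so; origin at the centre of its underside, z up. It stands on the worktop, to the left or the right.
- plate: the cooling plate: fixed bare-aluminium disc with a thin copper ring, on the worktop on the other side from the dish. Flat top 104 mm across, 2 mm above the worktop; a gentle bevel round it reaches down to 128 mm across at the worktop, and the dish slides up it from any side. Origin at the centre of its underside.
- stand: fixed steel hook stand, 114 mm high: base plate 100 mm wide, 10 mm thick (x -100 to +10 mm), post at x = -70 mm, two prongs 52 mm apart that reach along +x, with notches at x = 0 and ends upturned by 12 mm at x = 21 mm. Origin at the worktop below the notches. To free the pusher raise it 15 to 40 mm, then draw it 50 mm along +x: the blade is wider than the gap.
- pusher: the pusher, 0.18 kg, 162 mm high: half-round aluminium blade below, upright stem, blue grip on top; hangs by its crossbar in the stand's notches, its underside then 30 mm up, its x along the stand's x. Origin at the foot's underside on the stem axis; z up the stem; x the pushing direction, to which the blade is open. Foot 34 mm wide, back to x = -32 mm: it stands by itself.
- pusher_grip (a point): middle of the pusher's blue grip, 124 mm above the pusher's origin on the stem axis; axes as the pusher's. Grip 22x22 mm square, sides along x and y, from 86 to 162 mm above the origin. The crossbar (along y, 79 mm long, 7 mm thick) is 75 mm above the origin.
- pusher_blade (a point): centre of the blade's arc, at x = 49 mm, y = 0, z = 0 from the pusher's origin; axes as the pusher's. Blade 5 mm thick, 18 mm high, inner radius 42 mm, spanning 70 degrees either side of its rearmost point, 88 mm wide outside. A dish lying against the back of the blade has its centre 8 mm behind this point, 41 mm ahead of the stem axis.
- oil_beaker: bystander, to be left alone: low glass beaker, 52x57 mm, 68 mm high; origin at the centre of its underside
- dropper_a: bystander, to be left alone: small amber dropper bottle, 37 mm across, 83 mm high (beside the beaker); origin at the centre of its underside
- stopper: bystander, to be left alone: red-brown rubber stopper, 32 mm across, 24 mm high; origin at the centre of its underside
- tape: bystander, to be left alone: roll of pale tape lying flat, 68 mm across, 19 mm high; origin at the centre of its underside
- dropper_b: bystander, to be left alone: small amber dropper bottle, 37 mm across, 83 mm high (at the front right); origin at the centre of its underside
- stopwatch: bystander, to be left alone: round steel stopwatch lying face up, 74x53x15 mm, its ring towards its own +x; origin at the centre of its underside
Things that resemble listed ones, but are neither listed nor needed, are in the scene too. Leave any purple or turquoise look-alike of the dish alone.

How it is judged:
By the outcome, as a careful person would: the job done as asked, in the order asked, and still so for the second after the job is handed in, with the robot touching nothing.
It also fails if it takes over 62 s, if anything falls off the work surface, if the arm or the gripper's body presses on something with over 40 N, if the wrist force passes 120 N, or if a joint passes its speed limit or range.

## Working session

There is one attempt and no reset: what is moved stays moved. The work goes in short steps, Python scripts to look and compute and a tool call to move; the robot and the scene stay as the last step left them, time stands still between calls to the robot, and variables do not carry over. Pictures are saved under pics/ and viewed, at most 11 in all, crops included, and the job is handed in when it is done.

Besides the shell and the picture viewer there is one more tool, called after "Emit:" in YAML: its name, and indented under it one key for each argument. play_rows: Moves the arm, as the interface text tells. Its arguments: {"type":"object","properties":{"increments":{"type":"array"}},"required":["increments"]}

```bash
ls; mkdir -p pics; python3 - <<'E'
from rig import arm
import cv2,numpy as np
s=arm.observe();print(s)
for n in("scene","top"):
    c=arm.read_camera(n);cv2.imwrite(f"pics/{n}0.png",c["img"][:,:,::-1]);print(n,c["K"],c["k1"],c["pose"])
    np.savez(f"{n}0.npz",**c)
E
```

```text
pics
{'clock': 0.0, 'joints': array([ 1.2452216 ,  0.57652607,  0.02487395,  1.43789099, -0.01502329,
        1.12902958, -0.05647121]), 'joint_velocities': array([-1.80463058e-03, -4.12112920e-04, -3.72787794e-05, -7.70870479e-04,
        1.15176439e-04, -1.40402496e-04,  4.24142606e-04]), 'effort': array([ 4.91395131e-04, -7.65762019e+01,  2.25131191e+00, -2.85974371e+01,
        1.54393609e-02,  1.25460955e-02,  2.99809483e-05]), 'position': array([ 0.16151158, -0.65496637,  0.25545337]), 'ee_rot': array([ 9.92699976e-01,  1.20607049e-01, -1.41325877e-04, -8.22444581e-04]), 'force': array([0.1965153 , 0.53264238, 0.5411532 ]), 'moment': array([-0.03309681, -0.04589564,  0.00153896]), 'gripper_force': 0.0, 'finger_gap': 0.9979477713861377}
scene [[446.63586487   0.         318.14624939]
 [  0.         446.63586487 248.88597059]
 [  0.           0.           1.        ]] -0.0076089180032656665 [[-0.85394429  0.27538083 -0.44152525  0.0722841 ]
 [-0.52032091 -0.46284969  0.7176603   0.7556274 ]
 [-0.00672994  0.84257674  0.53853426  0.71472704]
 [ 0.          0.          0.          1.        ]]
top [[448.93540556   0.         318.62167982]
 [  0.         448.93540556 240.40005635]
 [  0.           0.           1.        ]] 0.024740738356833554 [[-0.0219181   0.98734288 -0.15707844  0.38398622]
 [-0.99974615 -0.02246577 -0.0017118  -0.01716215]
 [-0.00521903  0.15700104  0.98758465  1.10229536]
 [ 0.          0.          0.          1.        ]]
```

View pics/scene0.png

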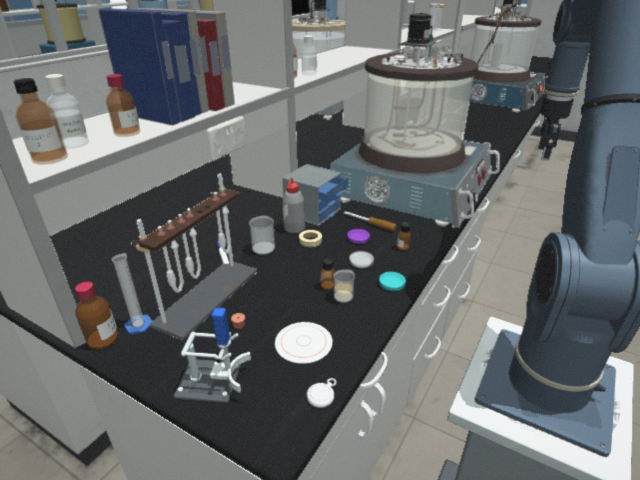

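View pics/top0.png

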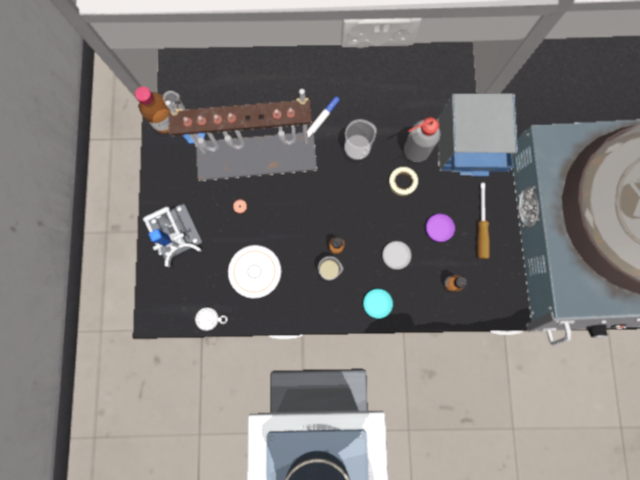

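The scene view shows the stand and pusher at about (210,360), the plate at (303,342) and the clear dish at (361,260). In the top view the dish is at (397,255), the plate at (255,271), the stand at (173,235), the beaker at (330,268), dropper_a at (336,245), the stopper at (240,206) and the stopwatch at (208,319).

```bash
cat > h.py <<'E'
import numpy as np,cv2
def load(n): return dict(np.load(n+".npz"))
def ray(c,uv):
    uv=np.atleast_2d(np.asarray(uv,float));K=c["K"];k1=float(c["k1"])
    d=(uv-[K[0,2],K[1,2]])/[K[0,0],K[1,1]];s=d.copy()
    for _ in range(8): s=d/(1+k1*(s**2).sum(1,keepdims=True))
    v=np.c_[s[:,0],-s[:,1],-np.ones(len(s))]
    return c["pose"][:3,3],v@c["pose"][:3,:3].T,v
def onplane(c,uv,z):
    o,d,_=ray(c,uv);t=(z-o[2])/d[:,2];return o+d*t[:,None]
def cloud(c):
    h,w=c["z_map"].shape;vv,uu=np.mgrid[:h,:w]
    o,d,_=ray(c,np.c_[uu.ravel(),vv.ravel()])
    return (o+d*c["z_map"].reshape(-1,1)).reshape(h,w,3)
def proj(c,P):
    p=(np.atleast_2d(P)-c["pose"][:3,3])@c["pose"][:3,:3];s=np.c_[p[:,0],-p[:,1]]/-p[:,2:]
    s=s*(1+float(c["k1"])*(s**2).sum(1,keepdims=True));K=c["K"];return s*[K[0,0],K[1,1]]+[K[0,2],K[1,2]]
E
python3 - <<'E'
from h import *
t=load("top0");s=load("scene0")
a=cv2.resize(t["img"][190:340,125:275],(600,600),interpolation=cv2.INTER_CUBIC)
cv2.imwrite("pics/stand_t.png",a[:,:,::-1])
P=cloud(t);S=cloud(s)
# depth sanity and fits
box={"dish":(380,238,415,272),"plate":(222,240,288,304),"beaker":(315,253,346,282),"dropA":(327,234,347,256),"stopper":(230,197,250,217),"tape":(387,164,422,198),"dropB":(443,272,470,294),"watch":(192,305,232,334),"turq":(360,286,396,322),"purple":(423,211,459,245)}
hsv=cv2.cvtColor(t["img"],cv2.COLOR_RGB2HSV)
for k,(x0,y0,x1,y1) in box.items():
    m=(hsv[y0:y1,x0:x1,2]>70).astype(np.uint8)
    n,l,st,ce=cv2.connectedComponentsWithStats(m);i=1+np.argmax(st[1:,4])
    cs,_=cv2.findContours((l==i).astype(np.uint8),cv2.RETR_EXTERNAL,cv2.CHAIN_APPROX_NONE)
    c=cs[0][:,0]+[x0,y0]
    e=cv2.fitEllipse(c.astype(np.float32))
    q=P[y0:y1,x0:x1][l==i];z=q[:,2]
    h={"dish":.017,"plate":.002,"stopper":.024,"tape":.019,"watch":.015,"beaker":.068,"dropA":.083,"dropB":.083}.get(k,.017)
    w=onplane(t,c,h);mc,r=cv2.minEnclosingCircle((w[:,:2]*1000).astype(np.float32))
    print(k,np.round(e[0],1),"bb",c.min(0),c.max(0),"ctr",np.round(onplane(t,e[0],h)[0]*1e3,1),"circ",np.round(mc,1),round(r,1),"zpct",np.round(np.percentile(z,[5,50,95])*1e3))
# blue grip
for n,c,C in(("top",t,P),("scene",s,S)):
    hs=cv2.cvtColor(c["img"],cv2.COLOR_RGB2HSV)
    m=cv2.inRange(hs,(105,140,60),(125,255,255))
    roi=np.zeros_like(m)
    if n=="top": roi[220:255,140:180]=1
    else: roi[300:350,205:240]=1
    m*=roi;v,u=np.nonzero(m);q=C[v,u]
    print(n,len(u),u.min(),u.max(),v.min(),v.max(),np.round(np.median(q,0)*1e3),np.round(np.percentile(q,[2,98],axis=0)*1e3))
    q=q[q[:,2]>q[:,2].max()-.006];print(len(q),np.round(q.mean(0)*1e3,1),q[:,2].max())
E
```

```text
dish [396.6 254.7] bb [382 240] [411 269] ctr [ 517.  -204.1   17. ] circ [ 516.7 -204.3] 37.5 zpct [-1. 16. 20.]
plate [254.2 271.2] bb [227 244] [282 298] ctr [486.1 144.7   2. ] circ [486.6 144.3] 68.1 zpct [-3.  1.  5.]
beaker [329.8 267.8] bb [317 256] [343 280] ctr [483.8 -39.7  68. ] circ [483.6 -40.2] 30.4 zpct [-1. 30. 68.]
dropA [336.6 245.5] bb [329 238] [345 254] ctr [533.4 -56.3  83. ] circ [533.1 -57.4] 20.7 zpct [ 1. 57. 84.]
stopper [239.7 205.8] bb [232 198] [247 213] ctr [646.2 177.2  24. ] circ [646.5 176.4] 20.1 zpct [-2. 21. 26.]
tape [403.3 180.7] bb [388 166] [418 196] ctr [ 702.  -229.4   19. ] circ [ 701.9 -229.3] 40.2 zpct [-2. 16. 21.]
dropB [455.2 283. ] bb [445 275] [466 291] ctr [ 441.8 -321.2   83. ] circ [ 441.8 -322. ] 24.8 zpct [ 8. 55. 84.]
watch [208.6 318.8] bb [194 307] [228 331] ctr [373.6 251.   15. ] circ [375.  245.6] 40.8 zpct [-3. 12. 17.]
turq [377.8 303.1] bb [363 288] [393 318] ctr [ 401.5 -153.5   17. ] circ [ 401.6 -153.4] 37.4 zpct [-1. 16. 20.]
purple [440.2 227.3] bb [425 212] [455 242] ctr [ 582.3 -313.9   17. ] circ [ 582.7 -313.4] 38.0 zpct [-1. 16. 20.]
top 203 148 169 230 244 [546. 316. 186.] [[537. 308.  -1.]
 [577. 404. 193.]]
90 [547.  319.8 191. ] 0.19434170040140686
scene 485 211 228 307 344 [542. 332. 164.] [[535. 285.  84.]
 [598. 338. 193.]]
1 [ 72.3 755.6 714.7] 0.7147270383785468
```

View pics/stand_t.png

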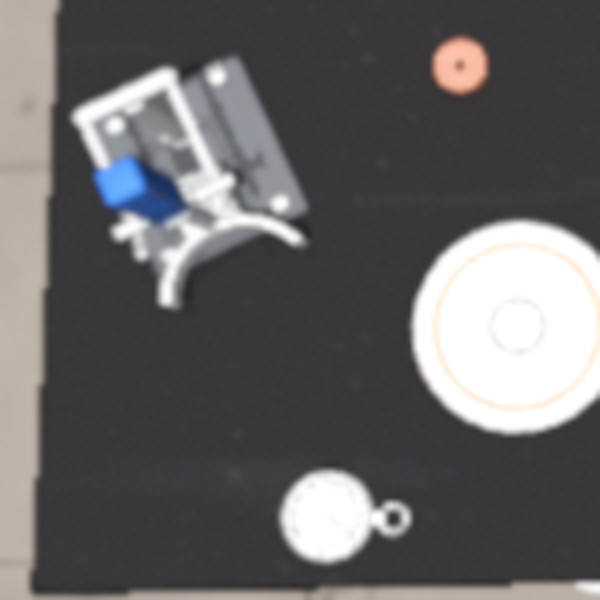

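The stand crop shows the grip's top face at crop (120,180), the crossbar from (120,235) to (235,180), the blade tips at (170,300) and (300,240), and the base's right edge from (237,55) to (302,210). The stand's +x therefore points to the lower right. Next I'll work out its pose.

```bash
cat >> h.py <<'E'
from scipy.spatial.transform import Rotation as R
def plan(st,wps,n=10):
    """wps: list of (x,y,z,yawdeg,rows) tool pointing down, x-axis yaw; prints rows in tool frame"""
    p0=np.array(st["position"]);r0=R.from_quat(st["ee_rot"]);rows=[]
    p=p0;X=r0.as_matrix()[:,0];yaw=np.degrees(np.arctan2(X[1],X[0]))
    for x,y,z,ya,k in wps:
        q=np.array([x,y,z]);dy=(ya-yaw+180)%360-180 if abs(ya-yaw)<=180 else ya-yaw
        for i in range(1,k+1):
            f=i/k;pp=p+(q-p)*f;yy=np.radians(yaw+dy*f)
            r=R.from_matrix(np.array([[np.cos(yy),np.sin(yy),0],[np.sin(yy),-np.cos(yy),0],[0,0,-1]]))
            rows.append(np.r_[np.degrees((r0.inv()*r).as_rotvec()),r0.inv().apply(pp-p0)*1e3])
        p,yaw=q,yaw+dy
    for i in range(0,len(rows),1): print(np.round(rows[i],1).tolist())
E
python3 - <<'E'
from h import *
t=load("top0");s=load("scene0");P=cloud(t);S=cloud(s)
f=lambda x,y:(125+(x+.5)/4-.5,190+(y+.5)/4-.5)
def w(x,y,z): return onplane(t,f(x,y),z)[0]*1e3
print("griptop",w(120,180,.192));a,b=w(120,235,.105),w(235,180,.105);print("xbar",a,b,np.linalg.norm(a-b),(a+b)/2)
d=b-a;print("yaw from xbar",np.degrees(np.arctan2(-abs(d[1]) if 0 else d[0]*-1,d[1])))
a,b=w(237,55,.01),w(302,210,.01);d=b-a;print("edge",a,b,np.linalg.norm(d),np.degrees(np.arctan2(d[1],d[0])))
a,b=w(165,298,.048),w(302,238,.048);d=b-a;print("tips",a,b,np.linalg.norm(d),(a+b)/2,np.degrees(np.arctan2(-d[0],d[1])))
# top face by plane z from depth, both views
for n,c,C in(("top",t,P),("scene",s,S)):
    hs=cv2.cvtColor(c["img"],cv2.COLOR_RGB2HSV)
    m=(cv2.inRange(hs,(100,120,50),(125,255,255))>0)&(abs(C[:,:,2]-.1915)<.005)&(C[:,:,1]>.2)&(abs(C[:,:,0]-.55)<.05)
    v,u=np.nonzero(m);uv=np.c_[u,v]
    if len(u): q=onplane(c,uv,.192)[:,:2]*1e3;print(n,len(u),q.mean(0),q.min(0),q.max(0), cv2.minAreaRect(q.astype(np.float32)))
# crossbar: depth points at z 98..112 near, and base plate z~10
m=(abs(P[:,:,2]-.10)<.012)&(np.hypot(P[:,:,0]-.546,P[:,:,1]-.318)<.13)
print("prong/bar area",cv2.minAreaRect((P[m][:,:2]*1e3).astype(np.float32)))
m=(abs(P[:,:,2]-.010)<.004)&(np.hypot(P[:,:,0]-.57,P[:,:,1]-.318)<.12)
# tall stuff in work area
for x0 in np.arange(.6,.85,.025):
    q=P[(P[:,:,0]>x0)&(P[:,:,0]<x0+.025)&(P[:,:,1]>-.3)&(P[:,:,1]<.3)];print(round(x0,3),np.round(np.percentile(q[:,2],99)*1e3), end="; ")
E
```

```text
griptop [548.44792508 321.01532768 192.        ]
xbar [532.88180451 352.2302249  105.        ] [562.70814146 288.8521023  105.        ] 70.04567652808001 [547.79497299 320.5411636  105.        ]
yaw from xbar -154.79788601463778
edge [658.85679756 318.70808025  10.        ] [560.05604683 276.41782581  10.        ] 107.47117737484213 -156.82734357563487
tips [503.28690206 345.61751459  48.        ] [537.13191777 265.87460106  48.        ] 86.62804018292182 [520.20940992 305.74605783  48.        ] -157.00233961292682
top 105 [547.78874511 319.11509669] [535.20323323 307.81366794] [560.14640223 330.5941279 ] ((547.6476440429688, 319.19512939453125), (21.8062686920166, 21.51677703857422), 27.339689254760742)
scene 108 [545.22210488 327.81503274] [532.23361039 314.19999079] [558.14567968 341.70315271] ((544.7911376953125, 327.6387939453125), (22.205768585205078, 24.81815528869629), 23.93067741394043)
prong/bar area ((572.9277954101562, 332.8934020996094), (95.00234985351562, 78.84101867675781), 25.154142379760742)
0.6 12.0; 0.625 24.0; 0.65 23.0; 0.675 20.0; 0.7 20.0; 0.725 240.0; 0.75 256.0; 0.775 264.0; 0.8 281.0; 0.825 187.0;
```

Emit:
play_rows:
  increments:
    - [0, 0, 0, 30, -30, -30, 1]
    - [0, 0, 0, 65, -55, -40, 1]
    - [0, 0, 0, 110, -75, -40, 1]
    - [0, 0, 0, 155, -95, -40, 1]
    - [0, 0, 0, 200, -108, -40, 1]
    - [0, 0, 0, 235, -118, -40, 1]

```text
clock: 0.7
position: [0.3641, -0.4821, 0.2962]
ee_rot: [0.993, 0.122, 0.0, -0.0]
force: [0.5, -0.6, 0.4]
finger_gap: 1.002
gripper_force: 0.0
```

```bash
python3 - <<'E'
from h import *
from rig import arm
t=load("top0");s=load("scene0")
hs={n:cv2.cvtColor(c["img"],cv2.COLOR_RGB2HSV) for n,c in(("t",t),("s",s))}
for name,lo,hi,z in(("turq",(82,120,60),(98,255,255),.017),("purple",(130,100,40),(155,255,255),.017),("stopper",(2,90,80),(15,255,255),.024)):
    for n,c in(("t",t),("s",s)):
        m=cv2.inRange(hs[n],lo,hi)
        pw=onplane(c,np.c_[np.mgrid[:480,:640][1].ravel(),np.mgrid[:480,:640][0].ravel()],0)
        ok=(pw[:,0]>.35)&(pw[:,0]<.75)&(abs(pw[:,1])<.4);m[~ok.reshape(480,640)]=0
        k,l,st,ce=cv2.connectedComponentsWithStats(m);i=1+np.argmax(st[1:,4]);print(name,n,st[i,4],onplane(c,ce[i],z)[0][:2]*1e3)
m=(hs["s"][:,:,2]>150).astype(np.uint8);k,l,st,ce=cv2.connectedComponentsWithStats(m);i=l[342,303]
cs=cv2.findContours((l==i).astype(np.uint8),0,2)[0][0];e=cv2.fitEllipse(cs);print("plate s",onplane(s,e[0],.002),e[1])
X=cloud(s);
for n,c in(("t",t),("s",s)):
    C=cloud(c);m=(cv2.inRange(hs[n],(100,120,50),(125,255,255))>0)&(C[:,:,2]>.12)&(C[:,:,2]<.2)&(C[:,:,1]>.2)&(abs(C[:,:,0]-.55)<.06)
    print(n,"zmax",np.percentile(C[m][:,2],[50,90,98,100]),np.round(np.percentile(C[m],[5,50,95],axis=0)*1e3).tolist())
plan(arm.observe(),[(.40,-.2,.30,50,6),(.44,0.05,.30,110,7),(.49,.2,.29,160,5),(.5465,.321,.27,203.5,6)])
E
```

```text
turq t 272 [ 407.30562391 -155.60476505]
turq s 439 [ 399.01303359 -140.765661  ]
purple t 700 [ 582.31309142 -313.28687761]
purple s 304 [ 578.85339499 -299.31054256]
stopper t 137 [ 443.12971543 -332.65441831]
stopper s 207 [542.58478948 -53.94652313]
plate s [[0.48371923 0.15375555 0.002     ]] (40.473487854003906, 56.832786560058594)
t zmax [0.18657778 0.19235323 0.19339378 0.1943417 ] [[537.0, 309.0, 141.0], [545.0, 315.0, 187.0], [557.0, 328.0, 193.0]]
s zmax [0.16550403 0.19115319 0.19264616 0.19374533] [[535.0, 318.0, 126.0], [542.0, 332.0, 166.0], [553.0, 338.0, 192.0]]
[-0.0, -0.0, -6.0, 17.2, -44.2, -0.6]
[-0.0, -0.1, -12.0, 34.3, -88.4, -1.2]
[-0.0, -0.1, -18.0, 51.5, -132.6, -1.7]
[-0.0, -0.1, -24.0, 68.7, -176.7, -2.3]
[-0.0, -0.1, -30.0, 85.9, -220.9, -2.9]
[-0.0, -0.1, -36.0, 103.0, -265.1, -3.5]
[-0.0, -0.1, -44.6, 117.2, -298.4, -3.5]
[-0.0, -0.1, -53.2, 131.4, -331.7, -3.4]
[-0.0, -0.1, -61.7, 145.6, -364.9, -3.4]
[-0.0, -0.1, -70.3, 159.7, -398.2, -3.3]
[-0.0, -0.1, -78.9, 173.9, -431.5, -3.3]
[-0.0, -0.1, -87.4, 188.1, -464.7, -3.3]
[0.0, -0.1, -96.0, 202.3, -498.0, -3.2]
[0.0, -0.1, -106.0, 219.2, -524.7, -1.2]
[0.0, -0.1, -116.0, 236.2, -551.4, 0.8]
[0.0, -0.1, -126.0, 253.1, -578.1, 2.9]
[0.0, -0.1, -136.0, 270.1, -604.8, 4.9]
[0.0, -0.1, -146.0, 287.0, -631.5, 6.9]
[0.0, -0.1, -153.3, 301.0, -648.8, 10.3]
[0.1, -0.1, -160.5, 315.1, -666.1, 13.7]
[0.1, -0.1, -167.8, 329.1, -683.4, 17.0]
[0.1, -0.1, -175.0, 343.1, -700.6, 20.4]
[-0.1, 0.1, 177.7, 357.1, -717.9, 23.7]
[-0.1, 0.1, 170.5, 371.1, -735.2, 27.1]
```

Emit:
play_rows:
  increments:
    - [0, 0, -6, 17, -44, 0, 1]
    - [0, 0, -12, 34, -88, 0, 1]
    - [0, 0, -18, 52, -133, 0, 1]
    - [0, 0, -24, 69, -177, 0, 1]
    - [0, 0, -30, 86, -221, 0, 1]
    - [0, 0, -36, 103, -265, 0, 1]
    - [0, 0, -44, 117, -308, 0, 1]
    - [0, 0, -52, 131, -351, 0, 1]
    - [0, 0, -60, 152, -396, 0, 1]
    - [0, 0, -68, 172, -440, 0, 1]

```text
clock: 1.7
position: [0.4229, -0.0144, 0.2964]
ee_rot: [0.754, 0.657, 0.0, 0.0]
force: [1.4, -1.2, 0.5]
finger_gap: 1.002
gripper_force: 0.0
```

```bash
python3 - <<'E'
from h import *
from rig import arm
s=arm.observe();print(s["position"],s["joints"])
plan(s,[(.50,.2,.29,150,5),(.5465,.322,.26,203.5,7)])
E
```

```text
[ 0.42292676 -0.01435118  0.29643833] [ 0.32183833  0.17834912 -0.47288627  1.97887699  0.09628984  1.00534718
 -0.33315979]
[0.0, 0.0, -13.6, 44.6, 9.4, 1.3]
[0.0, 0.0, -27.1, 89.1, 18.8, 2.6]
[0.0, 0.0, -40.7, 133.7, 28.3, 3.8]
[0.0, 0.0, -54.3, 178.3, 37.7, 5.1]
[0.0, 0.0, -67.8, 222.9, 47.1, 6.4]
[0.0, 0.0, -75.5, 241.0, 51.3, 10.7]
[0.0, 0.0, -83.1, 259.2, 55.5, 15.0]
[0.0, 0.0, -90.8, 277.4, 59.7, 19.2]
[0.0, 0.0, -98.4, 295.6, 63.9, 23.5]
[0.0, 0.0, -106.1, 313.7, 68.1, 27.8]
[0.0, 0.0, -113.7, 331.9, 72.3, 32.1]
[-0.0, 0.0, -121.3, 350.1, 76.5, 36.4]
```

Emit:
play_rows:
  increments:
    - [0, 0, -8, 40, 9, 0, 1]
    - [0, 0, -16, 80, 17, 0, 1]
    - [0, 0, -24, 120, 26, 0, 1]
    - [0, 0, -32, 160, 35, 0, 1]
    - [0, 0, -40, 200, 43, 0, 1]
    - [0, 0, -48, 235, 50, 0, 1]
    - [0, 0, -56, 270, 58, 0, 1]
    - [0, 0, -64, 300, 65, 0, 1]
    - [0, 0, -72, 325, 71, 0, 1]
    - [0, 0, -80, 350, 76, 0, 1]

```text
clock: 2.7
position: [0.5483, 0.3204, 0.2957]
ee_rot: [0.155, 0.988, -0.0, -0.0]
force: [0.1, -0.3, 1.0]
finger_gap: 1.004
gripper_force: 0.0
```

Emit:
play_rows:
  increments:
    - [0, 0, -8, 0, 0, 0, 1]
    - [0, 0, -16, 0, 0, 0, 1]
    - [0, 0, -24, 0, 0, 0, 1]
    - [0, 0, -32, 0, 0, 0, 1]
    - [0, 0, -41.3, 0, 0, 0, 1]
    - [0, 0, -41.3, 0, 0, 0, 1]
    - [0, 0, -41.3, 0, 0, 0, 1]

```text
clock: 3.4
position: [0.548, 0.3193, 0.2959]
ee_rot: [-0.199, 0.98, 0.0, -0.0]
force: [0.8, 0.5, 0.1]
finger_gap: 1.003
gripper_force: 0.0
```

```bash
python3 - <<'E'
from h import *
from rig import arm
s=arm.observe();print(s["position"],s["joints"],s["ee_rot"])
ims=[]
for n in("scene","top"):
    c=arm.read_camera(n);np.savez(n+"1.npz",**c)
    p=s["position"]-[0,0,.025];u=proj(c,p)[0];print(n,u)
    x,y=(180,280) if n=="scene" else (110,190)
    x,y=(160,240) if n=="scene" else (110,190)
    im=c["img"].copy();cv2.circle(im,tuple(int(round(k)) for k in u),1,(255,0,0),-1)
    ims.append(cv2.resize(im[y:y+130,x:x+100],(400,520),interpolation=cv2.INTER_CUBIC))
cv2.imwrite("pics/near.png",np.hstack(ims)[:,:,::-1])
E
```

```text
[0.54803026 0.31932531 0.29588969] [-0.04566809  0.63029413 -0.99416018  1.47074062  0.53319739  1.32989124
  0.89225889] [-1.98823012e-01  9.80035338e-01  1.57836768e-05 -3.83006126e-04]
scene [214.9062032  272.90902257]
top [140.10862533 227.70171994]
```

View pics/near.png

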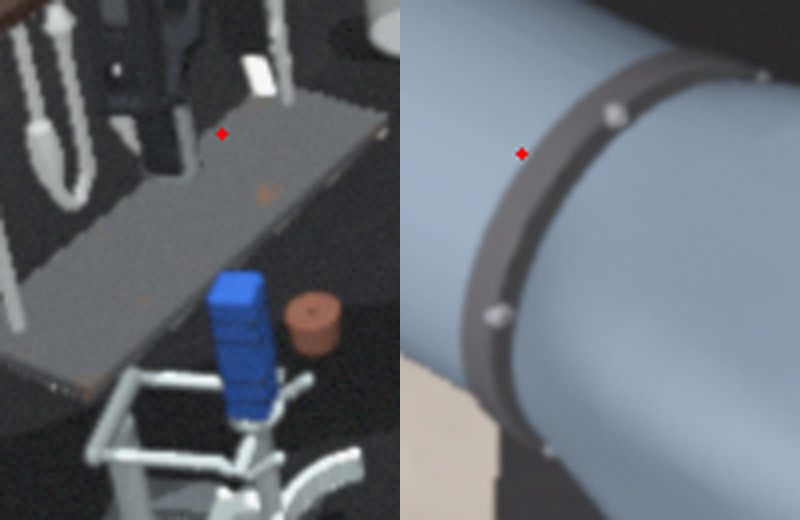

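The near finger's tip is at about crop (168,175) in the scene view, while the projected TCP is at (222,133). The arm blocks the top view. I'll check this finger against the depth map.

```bash
python3 - <<'E'
from h import *
from rig import arm
s=arm.observe();o=s["position"];r=R.from_quat(s["ee_rot"])
c=load("scene1");C=cloud(c);T=r.inv().apply((C-o).reshape(-1,3)).reshape(C.shape)*1e3
ok=(c["z_map"]>0)&(abs(T[:,:,0])<90)&(abs(T[:,:,1])<120)&(T[:,:,2]>-60)&(T[:,:,2]<40)
q=T[ok];print(ok.sum())
for z in range(-60,40,10):
    a=q[(q[:,2]>=z)&(q[:,2]<z+10)]
    if len(a): print(z,len(a),np.round(np.percentile(a,[2,50,98],axis=0)[:,:2]).tolist())
x,y=120,180;cv2.imwrite("pics/near2.png",cv2.resize(c["img"][y:y+150,x:x+160],(800,750),interpolation=cv2.INTER_CUBIC)[:600,:,::-1])
E
```

```text
1143
-60 245 [[-12.0, -65.0], [10.0, 39.0], [17.0, 75.0]]
-50 254 [[-12.0, -69.0], [8.0, 62.0], [16.0, 76.0]]
-40 137 [[-11.0, -66.0], [9.0, 52.0], [13.0, 77.0]]
-30 93 [[-8.0, -47.0], [6.0, -40.0], [11.0, 60.0]]
-20 141 [[-10.0, -43.0], [2.0, 49.0], [11.0, 59.0]]
-10 148 [[-11.0, -45.0], [3.0, 49.0], [11.0, 59.0]]
0 107 [[-12.0, -44.0], [2.0, -39.0], [11.0, 58.0]]
10 18 [[-7.0, -42.0], [-1.0, 4.0], [9.0, 52.0]]
```

View pics/near2.png

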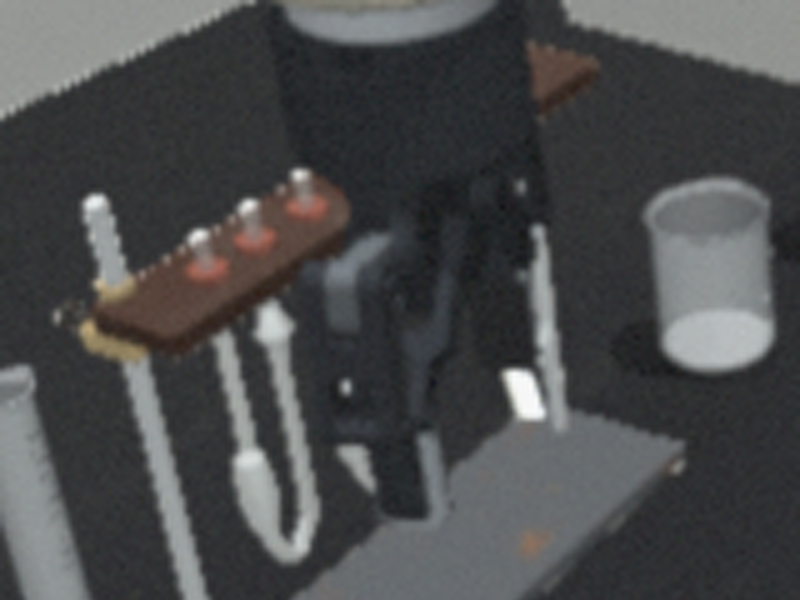

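By depth, the fingers sit at tool y −42 and +59 and x −12 to +11, as they should. The scene camera is therefore good to about 1.5 mm and the top camera is off by about (−2, +8) mm. That puts the stem at about (546, 326.5), so I'll descend there.

Emit:
play_rows:
  increments:
    - [0, 0, -0.8, -1, 7, 0, 1]
    - [0, 0, -0.8, -1, 7, 30, 1]
    - [0, 0, -0.8, -1, 7, 60, 1]
    - [0, 0, -0.8, -1, 7, 90, 1]
    - [0, 0, -0.8, -1, 7, 115, 1]
    - [0, 0, -0.8, -1, 7, 130, 1]
    - [0, 0, -0.8, -1, 7, 136, 1]
    - [0, 0, -0.8, -1, 7, 136, 1]

```text
clock: 4.3
position: [0.5461, 0.3267, 0.1602]
ee_rot: [-0.208, 0.978, 0.0, -0.0]
force: [0.1, -0.4, 0.2]
finger_gap: 1.0
gripper_force: 0.0
```

```bash
python3 - <<'E'
from h import *
from rig import arm
s=arm.observe();o=s["position"];r=R.from_quat(s["ee_rot"]);print(o,s["force"])
c=arm.read_camera("scene");np.savez("scene2.npz",**c);C=cloud(c);T=r.inv().apply((C-o).reshape(-1,3)).reshape(C.shape)*1e3
hs=cv2.cvtColor(c["img"],cv2.COLOR_RGB2HSV)
ok=(c["z_map"]>0)&(abs(T[:,:,0])<40)&(abs(T[:,:,1])<70)&(T[:,:,2]>-40)&(T[:,:,2]<45)
b=cv2.inRange(hs,(105,140,50),(125,255,255))>0
for nm,m in(("blue",ok&b),("rest",ok&~b)):
  q=T[m]
  for z in range(-40,45,10):
    a=q[(q[:,2]>=z)&(q[:,2]<z+10)]
    if len(a): print(nm,z,len(a),np.round(np.percentile(a,[2,50,98],axis=0)[:,:2]).tolist())
E
```

```text
[0.54605875 0.32669475 0.16022286] [ 0.12489001 -0.39690497  0.20208682]
blue -40 28 [[-10.0, -9.0], [6.0, 3.0], [13.0, 52.0]]
blue -30 37 [[-9.0, -9.0], [8.0, 4.0], [10.0, 8.0]]
blue -20 39 [[-1.0, -6.0], [7.0, 6.0], [10.0, 9.0]]
blue -10 43 [[-4.0, -6.0], [6.0, 7.0], [10.0, 9.0]]
blue 0 47 [[-6.0, -6.0], [6.0, 7.0], [10.0, 9.0]]
blue 10 53 [[-6.0, -10.0], [5.0, 7.0], [10.0, 10.0]]
blue 20 44 [[-7.0, -3.0], [5.0, 8.0], [10.0, 10.0]]
blue 30 32 [[-6.0, -1.0], [2.0, 8.0], [10.0, 9.0]]
blue 40 5 [[-6.0, 6.0], [1.0, 7.0], [5.0, 8.0]]
rest -40 55 [[-12.0, -64.0], [10.0, 43.0], [13.0, 59.0]]
rest -30 53 [[-3.0, -46.0], [6.0, -41.0], [11.0, 57.0]]
rest -20 98 [[-8.0, -43.0], [5.0, 50.0], [10.0, 59.0]]
rest -10 100 [[-10.0, -46.0], [4.0, 50.0], [10.0, 59.0]]
rest 0 61 [[-7.0, -45.0], [6.0, -39.0], [10.0, 58.0]]
rest 10 8 [[-8.0, -42.0], [-2.0, 51.0], [5.0, 52.0]]
rest 20 5 [[9.0, -10.0], [9.0, -8.0], [10.0, -4.0]]
rest 30 12 [[9.0, -8.0], [9.0, 1.0], [10.0, 6.0]]
rest 40 25 [[-6.0, -5.0], [2.0, 8.0], [11.0, 11.0]]
```

The grip is centred between the fingers to within 2 mm, so I'll close.

Emit:
play_rows:
  increments:
    - [0, 0, 0, -1, -1, 0, 0]
    - [0, 0, 0, -1, -1, 0, 0]
    - [0, 0, 0, -1, -1, 0, 0]
    - [0, 0, 0, -1, -1, 0, 0]
    - [0, 0, 0, -1, -1, 0, 0]
    - [0, 0, 0, -1, -1, 0, 0]
    - [0, 0, 0, -1, -1, 0, 0]
    - [0, 0, 0, -1, -1, 0, 0]

```text
clock: 5.15
position: [0.5476, 0.3259, 0.1605]
ee_rot: [-0.207, 0.978, 0.0, 0.0]
force: [0.6, 0.2, 3.4]
finger_gap: 0.247
gripper_force: 62.2
```

Emit:
play_rows:
  increments:
    - [0, 0, 0, 0, 0, -5, 0]
    - [0, 0, 0, 0, 0, -12, 0]
    - [0, 0, 0, 0, 0, -19, 0]
    - [0, 0, 0, 0, 0, -25, 0]
    - [0, 0, 0, 0, 0, -28, 0]
    - [0, 0, 0, 0, 0, -28, 0]

```text
clock: 5.75
position: [0.5476, 0.3261, 0.1889]
ee_rot: [-0.207, 0.978, 0.0, 0.0]
force: [0.5, 0.2, -1.2]
finger_gap: 0.254
gripper_force: 61.7
```

```bash
python3 - <<'E'
from h import *
from rig import arm
s=arm.observe();o=s["position"];r=R.from_quat(s["ee_rot"]);print(o,s["force"],s["finger_gap"],s["gripper_force"])
c=arm.read_camera("scene");np.savez("scene3.npz",**c);C=cloud(c)
hs=cv2.cvtColor(c["img"],cv2.COLOR_RGB2HSV)
b=(cv2.inRange(hs,(105,140,50),(125,255,255))>0)&(C[:,:,1]>.2)&(abs(C[:,:,0]-.55)<.05)&(C[:,:,2]>.08);print(np.percentile(C[b][:,2],[1,99]))
x,y=140,180;cv2.imwrite("pics/lift.png",cv2.resize(c["img"][y:y+240,x:x+240],(600,600),interpolation=cv2.INTER_CUBIC)[:,:,::-1])
# scene measurements of dish, plate, etc
s0=load("scene0");h0=cv2.cvtColor(s0["img"],cv2.COLOR_RGB2HSV);S=cloud(s0)
for k,(x0,y0,x1,y1),zt,lo in(("dish",(340,244,382,275),.017,70),("plate",(265,315,340,370),.002,70),("turq",(372,266,412,296),.017,70),("tape",(295,226,326,250),.019,70),("purple",(340,225,376,248),.017,40),("stopper",(228,310,248,330),.024,60),("watch",(300,372,345,412),.015,90),("dropA",(316,256,338,292),.083,50),("beaker",(331,266,358,304),.068,60),("dropB",(392,218,414,252),.083,50)):
    q=S[y0:y1,x0:x1].reshape(-1,3);g=q[(q[:,2]>zt-.006)&(q[:,2]<zt+.004)] if zt>.01 else q[:0]
    m=(h0[y0:y1,x0:x1,2]>lo).astype(np.uint8);n,l,st,ce=cv2.connectedComponentsWithStats(m);i=1+np.argmax(st[1:,4])
    cs=cv2.findContours((l==i).astype(np.uint8),0,1)[0][0][:,0]+[x0,y0]
    w=onplane(s0,cs,zt)[:,:2]*1e3
    print(k,"topz pts",len(g),np.round([(g[:,j].min()+g[:,j].max())*500 for j in(0,1)]) if len(g) else "",np.round((w.min(0)+w.max(0))/2),np.round(w.max(0)-w.min(0)))
E
```

```text
[0.54764603 0.3260507  0.18892916] [ 0.52703572  0.18758359 -1.17297191] 0.2538417920487104 61.72789692878723
[0.1466217  0.23104762]
dish topz pts 291 [ 517. -200.] [ 515. -192.] [75. 85.]
plate topz pts 0  [485. 150.] [132. 134.]
turq topz pts 345 [ 402. -149.] [ 401. -143.] [75. 86.]
tape topz pts 187 [ 720. -228.] [ 714. -214.] [121.  98.]
purple topz pts 230 [ 584. -311.] [ 583. -295.] [151. 159.]
stopper topz pts 115 [645. 181.] [640. 188.] [49. 51.]
watch topz pts 493 [374. 251.] [372. 256.] [56. 78.]
dropA topz pts 57 [541. -54.] [498.  10.] [77. 85.]
beaker topz pts 99 [494. -38.] [476.  -5.] [101. 128.]
dropB topz pts 38 [ 445. -330.] [ 420. -244.] [ 65. 103.]
```

View pics/lift.png

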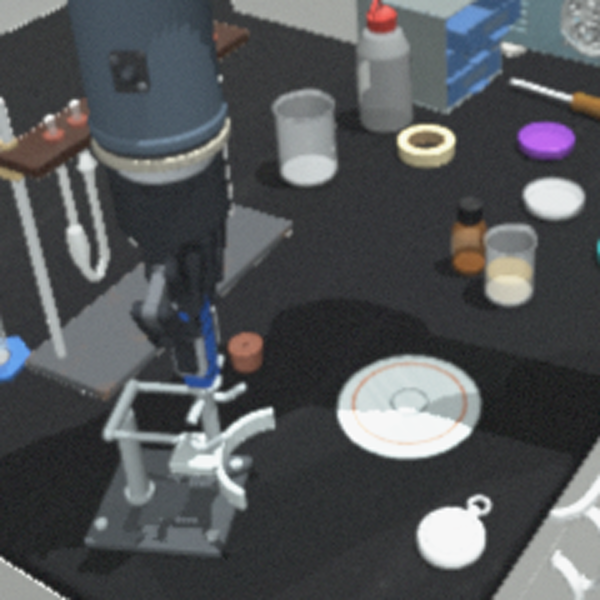

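The pusher is out of the notches and upright, with its crossbar above the prongs at lift-picture (215,390). The plate is at (408,405), the dish at (553,200), dropper_a and the beaker at (470,240) and (508,265), and the stopwatch at (450,535). Now I'll draw it forward and plan the transfer.

Emit:
play_rows:
  increments:
    - [0, 0, 0, 5, 0, 0, 0]
    - [0, 0, 0, 15, 0, 0, 0]
    - [0, 0, 0, 27, 0, 0, 0]
    - [0, 0, 0, 40, 0, 0, 0]
    - [0, 0, 0, 53, 0, 0, 0]
    - [0, 0, 0, 66, 0, 0, 0]
    - [0, 0, 0, 76, 0, -10, 0]
    - [0, 0, 0, 80, 0, -30, 0]
    - [0, 0, 0, 80, 0, -50, 0]
    - [0, 0, 0, 80, 0, -61, 0]

```text
clock: 6.8
position: [0.4741, 0.2938, 0.2514]
ee_rot: [-0.208, 0.978, 0.0, 0.001]
force: [0.4, -0.1, -2.1]
finger_gap: 0.251
gripper_force: 61.7
```

```bash
python3 - <<'E'
from h import *
from rig import arm
s=arm.observe();print(s["position"],s["force"],s["finger_gap"])
plan(s,[(.455,.05,.25,125,10),(.4745,-.242,.25,45.5,10)])
P=cloud(load("top0"));t=load("top0")
print("rack edge",onplane(t,[(200,179),(316,171)],.01))
E
```

```text
[0.47412844 0.29380399 0.25143677] [ 0.40518331 -0.06234107 -2.08085628] 0.2510745496159942
[-0.0, 0.1, -28.1, 11.7, -21.5, 0.1]
[-0.0, 0.1, -56.2, 23.3, -43.0, 0.2]
[-0.1, 0.1, -84.3, 35.0, -64.5, 0.3]
[-0.1, 0.1, -112.4, 46.6, -86.0, 0.5]
[-0.1, 0.1, -140.5, 58.3, -107.5, 0.6]
[-0.2, 0.0, -168.6, 69.9, -129.0, 0.7]
[0.2, 0.0, 163.3, 81.6, -150.5, 0.8]
[0.1, 0.0, 135.2, 93.2, -172.0, 0.9]
[0.1, 0.1, 107.1, 104.9, -193.5, 1.0]
[0.1, 0.1, 79.0, 116.5, -215.0, 1.1]
[0.1, 0.1, 86.9, 126.6, -242.5, 1.1]
[0.1, 0.1, 94.9, 136.7, -269.9, 1.1]
[0.1, 0.1, 102.8, 146.8, -297.4, 1.1]
[0.1, 0.1, 110.8, 156.9, -324.9, 1.0]
[0.1, 0.1, 118.7, 167.0, -352.4, 1.0]
[0.1, 0.0, 126.7, 177.0, -379.8, 1.0]
[0.1, 0.0, 134.6, 187.1, -407.3, 0.9]
[0.2, 0.0, 142.6, 197.2, -434.8, 0.9]
[0.2, 0.0, 150.5, 207.3, -462.3, 0.9]
[0.2, 0.0, 158.5, 217.4, -489.7, 0.9]
rack edge [[ 0.72091973  0.27972934  0.01      ]
 [ 0.73521276 -0.01254061  0.01      ]]
```

Emit:
play_rows:
  increments:
    - [0, 0, 7, 12, -21, 0, 0]
    - [0, 0, 15, 23, -43, 0, 0]
    - [0, 0, 23, 35, -64, 0, 0]
    - [0, 0, 31, 47, -86, 0, 0]
    - [0, 0, 39, 58, -107, 0, 0]
    - [0, 0, 47, 70, -129, 0, 0]
    - [0, 0, 55, 82, -150, 0, 0]
    - [0, 0, 63, 93, -172, 0, 0]
    - [0, 0, 71, 105, -193, 0, 0]
    - [0, 0, 79, 116, -215, 0, 0]

```text
clock: 7.8
position: [0.4551, 0.049, 0.2495]
ee_rot: [0.465, 0.886, 0.0, 0.0]
force: [-0.5, -0.1, -2.0]
finger_gap: 0.249
gripper_force: 61.6
```

```bash
python3 - <<'E'
from h import *
from rig import arm
s=arm.observe();print(s["position"],s["joints"])
plan(s,[(.4745,-.242,.25,45.5,10)])
E
```

```text
[0.45511534 0.04896947 0.24953432] [ 0.33451533  0.31878775 -0.71184682  1.97750015  0.25737406  0.93508546
  0.09759367]
[0.0, 0.0, 7.9, -25.0, -14.9, -0.0]
[0.0, 0.0, 15.8, -50.1, -29.9, -0.1]
[0.0, 0.0, 23.7, -75.1, -44.8, -0.1]
[0.0, 0.0, 31.7, -100.2, -59.8, -0.2]
[0.0, 0.0, 39.6, -125.2, -74.7, -0.2]
[0.0, 0.0, 47.5, -150.3, -89.6, -0.3]
[0.0, 0.0, 55.4, -175.3, -104.6, -0.3]
[0.0, 0.0, 63.3, -200.3, -119.5, -0.4]
[0.0, 0.0, 71.2, -225.4, -134.5, -0.4]
[0.0, -0.0, 79.1, -250.4, -149.4, -0.5]
```

Emit:
play_rows:
  increments:
    - [0, 0, 8, -25, -15, 0, 0]
    - [0, 0, 16, -50, -30, 0, 0]
    - [0, 0, 24, -75, -45, 0, 0]
    - [0, 0, 32, -100, -60, 0, 0]
    - [0, 0, 40, -125, -75, 0, 0]
    - [0, 0, 48, -150, -90, 0, 0]
    - [0, 0, 56, -175, -105, 0, 0]
    - [0, 0, 63, -200, -120, 0, 0]
    - [0, 0, 71, -225, -135, 0, 0]
    - [0, 0, 79.1, -250, -149.5, 0, 0]

```text
clock: 8.8
position: [0.4761, -0.2417, 0.2495]
ee_rot: [0.922, 0.387, 0.0, -0.0]
force: [0.6, 0.2, -1.8]
finger_gap: 0.246
gripper_force: 61.6
```

Emit:
play_rows:
  increments:
    - [0, 0, 0, 0, 0, 15, 0]
    - [0, 0, 0, 0, 0, 40, 0]
    - [0, 0, 0, 0, 0, 60, 0]
    - [0, 0, 0, 0, 0, 70, 0]
    - [0, 0, 0, 0, 0, 70, 0]

```text
clock: 9.3
position: [0.4757, -0.2403, 0.1783]
ee_rot: [0.921, 0.39, -0.001, -0.001]
force: [0.4, 0.5, -1.9]
finger_gap: 0.25
gripper_force: 61.4
```

```bash
python3 - <<'E'
from h import *
from rig import arm
s=arm.observe();print(s["position"],s["ee_rot"],s["joints"],s["force"])
c=arm.read_camera("scene");np.savez("scene4.npz",**c)
o=s["position"]-[0,0,.1305];r=R.from_quat(s["ee_rot"])
# expected blade arc centre top level / dish, drawn
im=c["img"].copy()
def cir(P,rad,z,col):
    a=np.linspace(0,2*np.pi,60);q=proj(c,np.c_[P[0]+rad*np.cos(a),P[1]+rad*np.sin(a),0*a+z]);cv2.polylines(im,[np.round(q*8).astype(np.int32)],True,col,1,shift=3)
cir((.5165,-.200),.034,.017,(255,0,0));cir((.485,.1495),.052,.002,(255,0,0));cir((.538,-.053),.0185,0,(255,0,0));cir((.487,-.036),.026,0,(0,255,0));cir((.402,-.149),.034,.017,(0,0,255))
b=o+r.as_matrix()[:,0]*.049;cir(b,.047,o[2]+.018,(255,255,0))
cv2.imwrite("pics/ap.png",cv2.resize(im[200:380,255:455],(800,720),interpolation=cv2.INTER_CUBIC)[:600,:,::-1])
E
```

```text
[ 0.4757176  -0.24028204  0.17834227] [ 9.20947396e-01  3.89685094e-01 -7.07452034e-04 -9.59442816e-04] [ 0.56692268  0.4626563  -0.26980537  1.90552847  0.16635574  0.79725864
 -0.56295167] [ 0.43113445  0.46543995 -1.85297766]
```

View pics/ap.png

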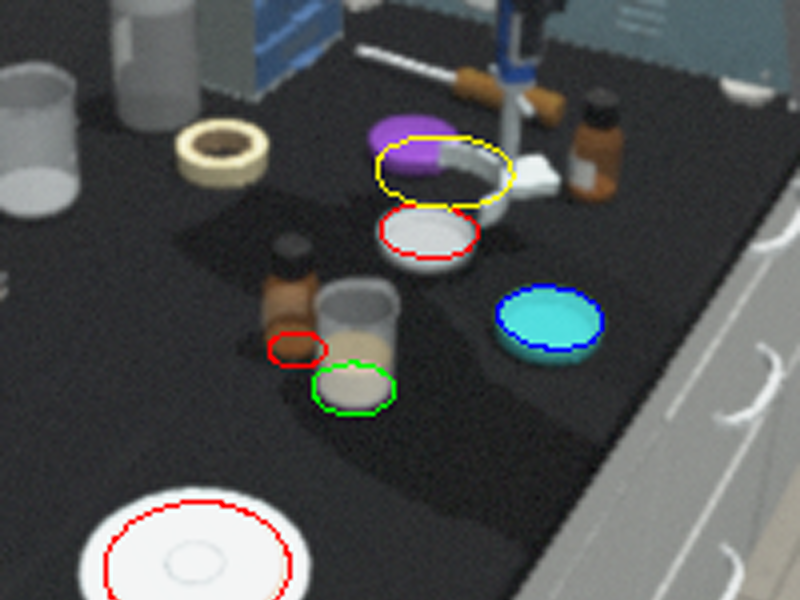

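The overlays match the dish, plate, turquoise look-alike, blade and beaker; dropper_a's base lies about 2 mm further back. Now I'll lower the pusher and generate the push path.

Emit:
play_rows:
  increments:
    - [0, 0, 0, 0, 0, 15, 0]
    - [0, 0, 0, 0, 0, 30, 0]
    - [0, 0, 0, 0, 0, 40, 0]
    - [0, 0, 0, 0, 0, 45, 0]
    - [0, 0, 0, 0, 0, 45, 0]

```text
clock: 9.85
position: [0.4764, -0.2407, 0.1343]
ee_rot: [0.921, 0.39, -0.0, -0.0]
force: [0.4, 0.5, -1.3]
finger_gap: 0.25
gripper_force: 61.7
```

```bash
cat > path.py <<'E'
from h import *
from rig import arm
from scipy.interpolate import CubicSpline
s=arm.observe();p0=s["position"];r0=R.from_quat(s["ee_rot"]);print(p0,s["force"],s["joints"])
X=r0.as_matrix()[:,0];y0=np.arctan2(X[1],X[0]);u0=X[:2]/np.hypot(*X[:2])
st=p0[:2]*1e3+41*u0
pts=np.array([st,[517,-200],[572,-140],[615,-72],[626,-10],[604,50],[552,104],[485,150]])
d=np.r_[0,np.cumsum(np.hypot(*np.diff(pts,axis=0).T))]
end=np.array([-67,46])/np.hypot(67,46)
f=CubicSpline(d,pts,bc_type=((1,u0),(1,end)))
L=d[-1];print("L",L)
v=[];l=0
while l<L-.3:
    stp=min(7,1+len(v)*1.0,max(1,(L-l)*.25));l=min(l+stp,L);v.append(l)
v.append(L);v=np.array(v);D=f(v);T=f(v,1);yaw=np.unwrap(np.arctan2(T[:,1],T[:,0]))
S=D-41*np.c_[np.cos(yaw),np.sin(yaw)]
clr=np.hypot(*(D-[540,-54]).T).min()-44-18.5;print("rows",len(v),"clear dropA",clr,"max D",D.max(0),"S r",np.hypot(*S.T).min(),np.hypot(*S.T).max(),"max dyaw/row",np.degrees(np.abs(np.diff(yaw)).max()))
z=np.interp(L-v,[100,150],[.1365,.1337])
cp,cr=p0,r0
def rot(y): return R.from_matrix([[np.cos(y),np.sin(y),0],[np.sin(y),-np.cos(y),0],[0,0,-1]])
for k in range(0,len(v),10):
    rows=[]
    for i in range(k,min(k+10,len(v))):
        p=np.r_[S[i]/1e3,z[i]];r=rot(yaw[i])
        w=np.degrees((cr.inv()*r).as_rotvec());e=cr.inv().apply(p-cp)*1e3
        rows.append([0,0,round(w[2],1),*np.round(e,1).tolist(),0])
    print(rows,"end dish",D[i].round(),"yaw",np.degrees(yaw[i]).round(1))
    # commanded end after rounding
    q=np.array(rows[-1]);cp=cp+cr.apply(q[3:6]/1e3);cr=rot(np.arctan2(*cr.as_matrix()[[1,0],0])-np.radians(q[2]))
E
python3 path.py
```

```text
[ 0.47640095 -0.24070583  0.13431576] [ 0.41300633  0.49800993 -1.34059263] [ 0.55168791  0.52164275 -0.25196287  1.95209704  0.19605311  0.69133934
 -0.5901782 ]
L 461.4659331326304
rows 77 clear dropA 13.062223157122375 max D [626.36239829 150.        ] S r 533.6659175857736 633.894048981949 max dyaw/row 3.8721720408264284
[[0, 0, np.float64(0.6), 1.0, -0.4, 0.6, 0], [0, 0, np.float64(1.5), 3.0, -1.0, 0.6, 0], [0, 0, np.float64(2.6), 6.0, -1.7, 0.6, 0], [0, 0, np.float64(3.5), 10.1, -2.2, 0.6, 0], [0, 0, np.float64(3.6), 15.1, -1.9, 0.6, 0], [0, 0, np.float64(2.8), 21.0, -1.0, 0.6, 0], [0, 0, np.float64(1.8), 28.0, 0.0, 0.6, 0], [0, 0, np.float64(0.8), 35.0, 0.9, 0.6, 0], [0, 0, np.float64(-0.1), 42.0, 1.6, 0.6, 0], [0, 0, np.float64(-1.0), 49.0, 2.1, 0.6, 0]] end dish [ 540. -177.] yaw 46.8
[[0, 0, np.float64(-0.8), 7.0, 0.6, 0.0, 0], [0, 0, np.float64(-1.5), 14.0, 1.0, 0.0, 0], [0, 0, np.float64(-2.2), 21.0, 1.2, 0.0, 0], [0, 0, np.float64(-2.9), 28.0, 1.4, 0.0, 0], [0, 0, np.float64(-3.5), 35.1, 1.4, 0.0, 0], [0, 0, np.float64(-4.1), 42.1, 1.4, 0.0, 0], [0, 0, np.float64(-4.6), 
[... 2270 characters left out ...]
8, 0.0, 0], [0, 0, np.float64(-1.8), 28.0, 0.7, 0.0, 0], [0, 0, np.float64(-1.9), 35.0, 0.6, 0.0, 0], [0, 0, np.float64(-1.8), 41.8, 0.3, 0.0, 0], [0, 0, np.float64(-1.7), 47.0, 0.0, 0.0, 0], [0, 0, np.float64(-1.5), 50.8, -0.2, 0.0, 0], [0, 0, np.float64(-1.4), 53.7, -0.4, 0.0, 0], [0, 0, np.float64(-1.2), 55.9, -0.5, 0.0, 0]] end dish [490. 146.] yaw 146.0
[[0, 0, np.float64(0.1), 1.6, -0.1, 0.0, 0], [0, 0, np.float64(0.2), 2.8, -0.1, 0.0, 0], [0, 0, np.float64(0.2), 3.8, -0.2, 0.0, 0], [0, 0, np.float64(0.3), 4.8, -0.2, 0.0, 0], [0, 0, np.float64(0.4), 5.8, -0.3, 0.0, 0], [0, 0, np.float64(0.4), 6.5, -0.3, 0.0, 0], [0, 0, np.float64(0.4), 6.5, -0.3, 0.0, 0]] end dish [485. 150.] yaw 145.5
```

```bash
sed -i 's/\[517,-200\],\[572,-140\],\[615,-72\],\[626,-10\],\[604,50\]/[582,-143],[625,-76],[634,-10],[608,52]/; s/\.1365,\.1337/.1372,.1348/; s/round(w\[2\],1)/float(round(w[2],1))/' path.py; python3 path.py
```

```text
[ 0.47640095 -0.24070583  0.13431576] [ 0.41300633  0.49800993 -1.34059263] [ 0.55168791  0.52164275 -0.25196287  1.95209704  0.19605311  0.69133934
 -0.5901782 ]
L 474.0938260351603
rows 79 clear dropA 24.372709773217096 max D [634.86449338 150.        ] S r 533.8856619065647 642.5172009882423 max dyaw/row 3.6252882609213932
[[0, 0, 0.3, 1.0, -0.2, -0.5, 0], [0, 0, 0.7, 3.0, -0.5, -0.5, 0], [0, 0, 1.4, 6.0, -1.0, -0.5, 0], [0, 0, 2.3, 10.0, -1.4, -0.5, 0], [0, 0, 3.3, 15.0, -1.9, -0.5, 0], [0, 0, 4.3, 21.1, -2.2, -0.5, 0], [0, 0, 5.2, 28.1, -2.3, -0.5, 0], [0, 0, 5.9, 35.1, -2.1, -0.5, 0], [0, 0, 6.3, 42.1, -1.7, -0.5, 0], [0, 0, 6.5, 49.1, -1.0, -0.5, 0]] end dish [ 542. -179.] yaw 39.3
[[0, 0, -0.0, 7.0, 0.0, 0.0, 0], [0, 0, -0.3, 14.0, 0.2, 0.0, 0], [0, 0, -0.9, 21.1, 0.5, 0.0, 0], [0, 0, -1.7, 28.1, 1.0, 0.0, 0], [0, 0, -2.7, 35.1, 1.4, 0.0, 0], [0, 0, -4.0, 42.1, 1.9, 0.0, 0], [0, 0, -5.5, 49.2, 2.5, 0.0, 0], [0, 0, -7.3, 56.3, 2.9, 0.0, 0], [0, 0, -9.1, 63.4, 3.2, 0.0, 0], [0, 0, -11.0, 70.6, 3.3, 0.0, 0]] end dish [ 593. -131.] yaw 50.4
[[0, 0, -1.9, 7.0, 1.3, 0.0, 0], [0, 0,
[... 1427 characters left out ...]
8.] yaw 144.4
[[0, 0, -0.5, 7.0, 0.3, 0.0, 0], [0, 0, -0.9, 14.0, 0.5, 0.0, 0], [0, 0, -1.2, 21.0, 0.6, 0.0, 0], [0, 0, -1.4, 28.0, 0.6, 0.0, 0], [0, 0, -1.6, 35.0, 0.5, 0.0, 0], [0, 0, -1.7, 42.0, 0.4, 0.0, 0], [0, 0, -1.7, 49.0, 0.2, 0.0, 0], [0, 0, -1.7, 55.5, -0.0, 0.0, 0], [0, 0, -1.6, 60.4, -0.2, 0.0, 0], [0, 0, -1.5, 64.1, -0.4, 0.0, 0]] end dish [494. 144.] yaw 145.9
[[0, 0, 0.1, 2.7, -0.0, 0.0, 0], [0, 0, 0.1, 4.8, -0.1, 0.0, 0], [0, 0, 0.2, 6.3, -0.1, 0.0, 0], [0, 0, 0.2, 7.5, -0.1, 0.0, 0], [0, 0, 0.2, 8.5, -0.1, 0.0, 0], [0, 0, 0.3, 9.5, -0.2, 0.0, 0], [0, 0, 0.3, 10.5, -0.2, 0.0, 0], [0, 0, 0.3, 11.0, -0.2, 0.0, 0], [0, 0, 0.3, 11.0, -0.2, 0.0, 0]] end dish [485. 150.] yaw 145.5
```

Emit:
play_rows:
  increments:
    - [0, 0, 0.3, 1, -0.2, -0.5, 0]
    - [0, 0, 0.7, 3, -0.5, -0.5, 0]
    - [0, 0, 1.4, 6, -1, -0.5, 0]
    - [0, 0, 2.3, 10, -1.4, -0.5, 0]
    - [0, 0, 3.3, 15, -1.9, -0.5, 0]
    - [0, 0, 4.3, 21, -2.2, -0.5, 0]
    - [0, 0, 5.2, 28, -2.3, -0.5, 0]
    - [0, 0, 5.9, 35, -2.1, -0.5, 0]
    - [0, 0, 6.3, 42, -1.7, -0.5, 0]
    - [0, 0, 6.5, 49, -1, -0.5, 0]

```text
clock: 10.85
position: [0.5102, -0.2043, 0.1347]
ee_rot: [0.942, 0.337, -0.0, -0.0]
force: [-0.9, -1.0, -0.9]
finger_gap: 0.246
gripper_force: 61.7
```

Emit:
play_rows:
  increments:
    - [0, 0, 0, 7, 0, 0, 0]
    - [0, 0, -0.3, 14, 0.2, 0, 0]
    - [0, 0, -0.9, 21, 0.5, 0, 0]
    - [0, 0, -1.7, 28, 1, 0, 0]
    - [0, 0, -2.7, 35, 1.4, 0, 0]
    - [0, 0, -4, 42, 1.9, 0, 0]
    - [0, 0, -5.5, 49, 2.5, 0, 0]
    - [0, 0, -7.3, 56, 2.9, 0, 0]
    - [0, 0, -9.1, 63, 3.2, 0, 0]
    - [0, 0, -11, 70.5, 3.3, 0, 0]

```text
clock: 11.85
position: [0.5668, -0.1625, 0.1348]
ee_rot: [0.904, 0.427, -0.0, 0.0]
force: [-0.8, -0.6, -0.4]
finger_gap: 0.247
gripper_force: 61.7
```

```bash
cat > chk.py <<'E'
import sys
from h import *
from rig import arm
s=arm.observe();r=R.from_quat(s["ee_rot"]);X=r.as_matrix()[:,0];yaw=np.degrees(np.arctan2(X[1],X[0]))
print(s["clock"],s["position"],"yaw",yaw,"F",s["force"],"j",s["joints"],"virt dish",s["position"][:2]*1e3+41*X[:2])
c=arm.read_camera("scene");C=cloud(c);np.savez("scene_c.npz",**c)
o=s["position"]-[0,0,.1305]
T=r.inv().apply((C-o).reshape(-1,3)).reshape(C.shape)*1e3
b=(c["z_map"]>0)&(abs(C[:,:,2]-.018)<.004)&(np.hypot(T[:,:,0]-45,T[:,:,1])<38)
g=C[b]*1e3
if len(g): print("dish top pts",len(g),g[:,:2].min(0),g[:,:2].max(0),(g[:,:2].min(0)+g[:,:2].max(0))/2)
if len(sys.argv)>1:
    u=proj(c,s["position"]*[1,1,0])[0].astype(int);x=min(max(u[0]-100,0),440);y=min(max(u[1]-90,0),330)
    cv2.imwrite(sys.argv[1],cv2.resize(c["img"][y:y+150,x:x+200],(800,600),interpolation=cv2.INTER_CUBIC)[:,:,::-1])
E
python3 chk.py pics/push1.png
```

```text
11.85 [ 0.56680634 -0.16252471  0.13479783] yaw 50.50046217289226 F [-0.84931607 -0.64460135 -0.40783507] j [ 0.3704529   0.5876197  -0.26458402  1.80774281  0.20914827  0.77345406
 -0.69143802] virt dish [ 592.88529538 -130.88789468]
dish top pts 197 [ 560.74236676 -164.97995908] [623.96946588 -90.3537137 ] [ 592.35591632 -127.66683639]
```

View pics/push1.png

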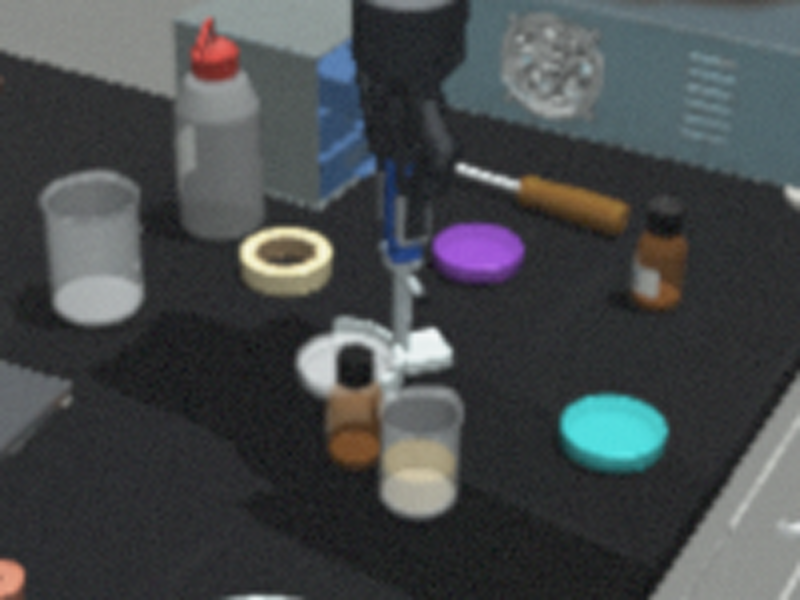

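The dish at crop (345,365) sits in the blade exactly where predicted, and nothing has been disturbed. I'll continue 1 mm higher.

Emit:
play_rows:
  increments:
    - [0, 0, -1.9, 7, 1.3, -0.3, 0]
    - [0, 0, -3.9, 14, 2.3, -0.6, 0]
    - [0, 0, -5.9, 21, 3.1, -0.9, 0]
    - [0, 0, -7.9, 28.5, 3.7, -1, 0]
    - [0, 0, -10, 35.5, 4.1, -1, 0]
    - [0, 0, -12.2, 43, 4.3, -1, 0]
    - [0, 0, -14.4, 50, 4.2, -1, 0]
    - [0, 0, -16.6, 57.5, 3.8, -1, 0]
    - [0, 0, -18.9, 64.5, 3.2, -1, 0]
    - [0, 0, -21.3, 72, 2.4, -1, 0]

```text
clock: 12.9
position: [0.6145, -0.1084, 0.1358]
ee_rot: [0.81, 0.587, -0.0, 0.0]
force: [-0.4, -1.2, -0.6]
finger_gap: 0.25
gripper_force: 61.8
```

Emit:
play_rows:
  increments:
    - [0, 0, -2.4, 7, 1.6, 0, 0]
    - [0, 0, -5, 14.5, 3, 0, 0]
    - [0, 0, -7.7, 21.5, 4.1, 0, 0]
    - [0, 0, -10.5, 29, 5, 0, 0]
    - [0, 0, -13.5, 36, 5.6, 0, 0]
    - [0, 0, -16.7, 43.5, 6, 0, 0]
    - [0, 0, -20, 51, 6, 0, 0]
    - [0, 0, -23.5, 58.5, 5.7, 0, 0]
    - [0, 0, -27.1, 66, 5.1, 0, 0]
    - [0, 0, -30.6, 73.5, 3.9, 0, 0]

```text
clock: 13.9
position: [0.6414, -0.0397, 0.1359]
ee_rot: [0.626, 0.78, 0.0, 0.0]
force: [-0.4, -0.6, -1.2]
finger_gap: 0.252
gripper_force: 61.8
```

Emit:
play_rows:
  increments:
    - [0, 0, -3.4, 7, 2.2, 0, 0]
    - [0, 0, -6.6, 14.5, 3.9, 0, 0]
    - [0, 0, -9.7, 21.5, 5.1, 0, 0]
    - [0, 0, -12.7, 29, 5.8, 0, 0]
    - [0, 0, -15.5, 36.5, 6, 0, 0]
    - [0, 0, -18.3, 44, 5.9, 0, 0]
    - [0, 0, -21, 51, 5.3, 0, 0]
    - [0, 0, -23.7, 58.5, 4.4, 0, 0]
    - [0, 0, -26.3, 65.5, 3.1, 0, 0]
    - [0, 0, -28.7, 72.5, 1.3, 0, 0]

```text
clock: 14.9
position: [0.6267, 0.0314, 0.1358]
ee_rot: [0.413, 0.911, 0.0, 0.0]
force: [0.2, -1.0, -2.7]
finger_gap: 0.247
gripper_force: 61.7
```

```bash
python3 chk.py
```

```text
14.9 [0.62665269 0.03139663 0.13581709] yaw 131.1606375410271 F [ 0.24848324 -1.02061766 -2.7321467 ] j [ 0.25902109  0.68926645 -0.63852102  1.69616782  0.49517733  0.92328654
  0.14232345] virt dish [599.66761754  62.26419223]
dish top pts 427 [563.8587144   27.52834113] [634.17108536  98.48547201] [599.01489988  63.00690657]
```

Emit:
play_rows:
  increments:
    - [0, 0, -2.2, 7, 1.5, -0.3, 0]
    - [0, 0, -4.2, 14, 2.6, -0.7, 0]
    - [0, 0, -6, 21, 3.2, -1, 0]
    - [0, 0, -7.7, 28.5, 3.5, -1.4, 0]
    - [0, 0, -9.1, 35.5, 3.5, -1.7, 0]
    - [0, 0, -10.3, 42.5, 3.2, -2, 0]
    - [0, 0, -11.4, 49.5, 2.6, -2, 0]
    - [0, 0, -12.2, 56.5, 1.8, -2, 0]
    - [0, 0, -12.9, 63.5, 0.7, -2, 0]
    - [0, 0, -13.4, 70.5, -0.5, -2, 0]

```text
clock: 15.95
position: [0.5798, 0.0841, 0.1378]
ee_rot: [0.306, 0.952, -0.0, -0.0]
force: [0.1, -0.8, -1.7]
finger_gap: 0.253
gripper_force: 61.7
```

Emit:
play_rows:
  increments:
    - [0, 0, -0.5, 7, 0.3, 0, 0]
    - [0, 0, -0.9, 14, 0.5, 0, 0]
    - [0, 0, -1.2, 21, 0.6, 0, 0]
    - [0, 0, -1.4, 28, 0.6, 0, 0]
    - [0, 0, -1.6, 35, 0.5, 0, 0]
    - [0, 0, -1.7, 42, 0.4, 0, 0]
    - [0, 0, -1.7, 49, 0.2, 0, 0]
    - [0, 0, -1.7, 55.5, 0, 0, 0]
    - [0, 0, -1.6, 60.5, -0.2, 0, 0]
    - [0, 0, -1.5, 64, -0.4, 0, 0]

```text
clock: 16.95
position: [0.5277, 0.121, 0.1379]
ee_rot: [0.294, 0.956, 0.0, 0.0]
force: [1.2, -0.6, -1.2]
finger_gap: 0.25
gripper_force: 61.6
```

```bash
python3 chk.py pics/push2.png
```

```text
16.95 [0.52766881 0.1210468  0.13786546] yaw 145.8600211449115 F [ 1.17638903 -0.58578927 -1.15067735] j [ 0.16011002  0.59865196 -0.71993456  1.91904408  0.53156357  0.82277887
  0.12764757] virt dish [493.73438212 144.05667909]
dish top pts 563 [458.15424611 110.18417656] [528.25203925 181.25564002] [493.20314268 145.71990829]
```

View pics/push2.png

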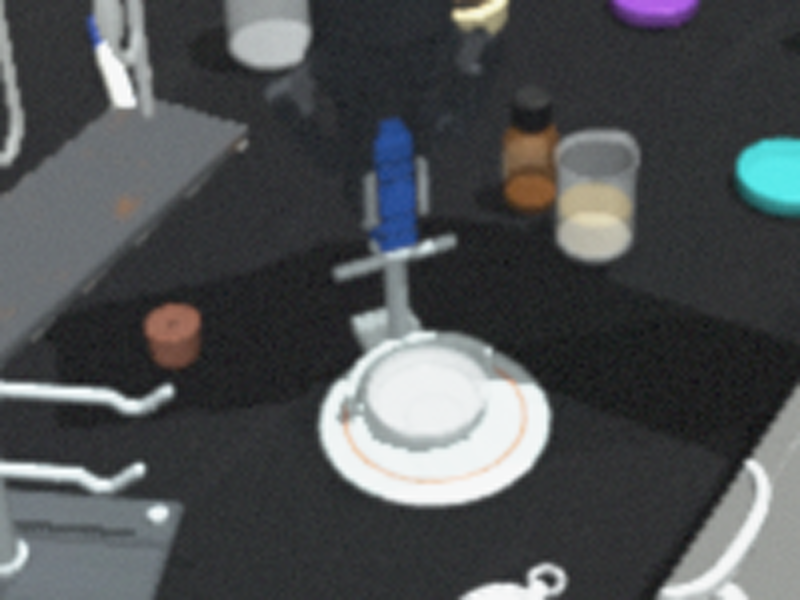

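The dish is on the plate at crop (425,395), 10 mm short of the centre at (435,420). I'll finish the push, then back straight off.

Emit:
play_rows:
  increments:
    - [0, 0, 0, 2.7, 0, 0, 0]
    - [0, 0, 0, 5, 0, 0, 0]
    - [0, 0, 0, 7, 0, 0, 0]
    - [0, 0, 0, 8.7, 0, 0, 0]
    - [0, 0, 0, 10, 0, 0, 0]
    - [0, 0, 0, 11, 0, 0, 0]
    - [0, 0, 0, 11.5, 0, 0, 0]
    - [0, 0, 0, 11.5, 0, 0, 0]
    - [0, 0, 0, 11.5, 0, 0, 0]

```text
clock: 17.9
position: [0.5185, 0.1272, 0.1378]
ee_rot: [0.294, 0.956, -0.0, -0.0]
force: [0.6, -0.8, -2.4]
finger_gap: 0.252
gripper_force: 61.7
```

Emit:
play_rows:
  increments:
    - [0, 0, 0, -2, 0, 0, 0]
    - [0, 0, 0, -6, 0, 0, 0]
    - [0, 0, 0, -14, 0, 0, 0]
    - [0, 0, 0, -26, 0, 0, 0]
    - [0, 0, 0, -40, 0, 0, 0]
    - [0, 0, 0, -55, 0, 0, 0]
    - [0, 0, 0, -70, 0, 0, 0]
    - [0, 0, 0, -85, 0, 0, 0]
    - [0, 0, 0, -95, 0, 0, 0]
    - [0, 0, 0, -100, 0, 0, 0]

```text
clock: 18.9
position: [0.6023, 0.0701, 0.1376]
ee_rot: [0.294, 0.956, 0.0, -0.0]
force: [0.3, 0.1, -2.0]
finger_gap: 0.25
gripper_force: 61.7
```

```bash
python3 - <<'E'
from h import *
from rig import arm
s=arm.observe();print(s["position"],s["force"])
c=arm.read_camera("scene");C=cloud(c)
b=(c["z_map"]>0)&(abs(C[:,:,2]-.019)<.004)&(np.hypot(C[:,:,0]-.485,C[:,:,1]-.15)<.05);g=C[b]*1e3
print(len(g),np.percentile(g,[1,99],axis=0),np.percentile(g,[1,99],axis=0).mean(0))
# plate: copper ring (orange)
im=c["img"][250:410,230:390];cv2.imwrite("pics/end.png",cv2.resize(im,(600,600),interpolation=cv2.INTER_CUBIC)[:,:,::-1])
E
```

```text
[0.60226097 0.07009503 0.13756323] [ 0.25990798  0.0919657  -1.98750796]
546 [[450.21209521 122.04772455  15.70549398]
 [514.46107594 186.14145114  21.7188156 ]] [482.33658558 154.09458784  18.71215479]
```

View pics/end.png

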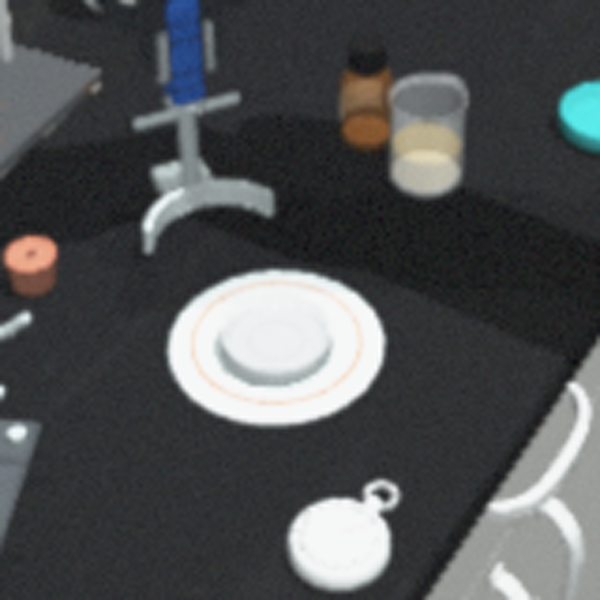

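The dish is centred on the plate: ring centre (276,342), dish at (275,345). The pusher is well clear of both at (190,200). Now I'll set it down.

Emit:
play_rows:
  increments:
    - [0, 0, 0, 0, 0, 1.5, 0]
    - [0, 0, 0, 0, 0, 3, 0]
    - [0, 0, 0, 0, 0, 4, 0]
    - [0, 0, 0, 0, 0, 5, 0]
    - [0, 0, 0, 0, 0, 5, 0]

```text
clock: 19.45
position: [0.6011, 0.0713, 0.1327]
ee_rot: [0.293, 0.956, -0.0, -0.0]
force: [-0.0, 0.6, -2.4]
finger_gap: 0.25
gripper_force: 61.7
```

Emit:
play_rows:
  increments:
    - [0, 0, 0, 0, 0, 0.5, 0]
    - [0, 0, 0, 0, 0, 1, 0]
    - [0, 0, 0, 0, 0, 1.5, 0]
    - [0, 0, 0, 0, 0, 1.5, 0]

```text
clock: 19.85
position: [0.6013, 0.0711, 0.1312]
ee_rot: [0.294, 0.956, -0.0, -0.0]
force: [0.2, -0.4, -2.1]
finger_gap: 0.254
gripper_force: 61.7
```

Emit:
play_rows:
  increments:
    - [0, 0, 0, 0, 0, 0.3, 0]
    - [0, 0, 0, 0, 0, 0.7, 0]
    - [0, 0, 0, 0, 0, 1, 0]
    - [0, 0, 0, 0, 0, 1, 0]

```text
clock: 20.25
position: [0.6013, 0.0711, 0.131]
ee_rot: [0.294, 0.956, -0.0, 0.0]
force: [-2.6, -0.9, 7.1]
finger_gap: 0.25
gripper_force: 62.7
```

Contact at 7 N. I'll release and rise.

Emit:
play_rows:
  increments:
    - [0, 0, 0, 0, 0, -0.4, 0]
    - [0, 0, 0, 0, 0, -0.6, 0]
    - [0, 0, 0, 0, 0, -0.6, 0.3]
    - [0, 0, 0, 0, 0, -0.6, 0.5]
    - [0, 0, 0, 0, 0, -0.6, 0.8]
    - [0, 0, 0, 0, 0, -0.6, 1]
    - [0, 0, 0, 0, 0, -0.6, 1]
    - [0, 0, 0, 0, 0, -0.6, 1]
    - [0, 0, 0, 0, 0, -0.6, 1]
    - [0, 0, 0, 0, 0, -0.6, 1]

```text
clock: 21.25
position: [0.6013, 0.0711, 0.1309]
ee_rot: [0.294, 0.956, 0.0, -0.0]
force: [0.4, 0.5, -0.1]
finger_gap: 1.001
gripper_force: 0.0
```

Emit:
play_rows:
  increments:
    - [0, 0, 0, 0, 0, -5, 1]
    - [0, 0, 0, 0, 0, -20, 1]
    - [0, 0, 0, 0, 0, -40, 1]
    - [0, 0, 0, 0, 0, -60, 1]
    - [0, 0, 0, 0, 0, -80, 1]
    - [0, 0, 0, 0, 0, -100, 1]
    - [0, 0, 0, 0, 0, -115, 1]
    - [0, 0, 0, 0, 0, -120, 1]
    - [0, 0, 0, 0, 0, -120, 1]

```text
clock: 22.15
position: [0.6015, 0.0711, 0.2517]
ee_rot: [0.294, 0.956, 0.0, 0.001]
force: [-0.7, -1.1, -0.1]
finger_gap: 1.001
gripper_force: 0.0
```

```bash
python3 - <<'E'
from h import *
from rig import arm
s=arm.observe();print(s["position"],s["force"],s["finger_gap"],np.abs(s["joint_velocities"]).max())
c=arm.read_camera("scene");cv2.imwrite("pics/fin.png",c["img"][180:420,180:480][:,:,::-1])
C=cloud(c);b=(cv2.inRange(cv2.cvtColor(c["img"],cv2.COLOR_RGB2HSV),(105,140,50),(125,255,255))>0)&(np.hypot(C[:,:,0]-.6,C[:,:,1]-.07)<.05)
q=C[b];print(np.percentile(q,[2,50,98],axis=0))
hi=q[q[:,2]>.14];lo=q[q[:,2]<.11];print("tilt",np.median(hi,0)-np.median(lo,0))
E
```

```text
[0.60148991 0.071102   0.2517157 ] [-0.71009593 -1.13632069 -0.10768819] 1.001449835125504 0.027477490557861597
[[0.58675798 0.06883217 0.09189935]
 [0.59392813 0.08066196 0.13198627]
 [0.61022818 0.08867232 0.16286352]]
tilt [ 0.00191452 -0.00213284  0.05550955]
```

View pics/fin.png

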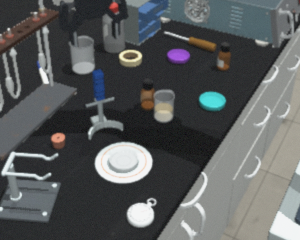

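The pusher stands upright at (100,105), the dish is centred on the plate at (124,160), the bystanders are undisturbed and the gripper is clear. I'll hand the job in.

```bash
python3 -c "
from rig import arm
print(arm.close_job())"
```

```text
the job is handed in; nothing more can be done
None
```

The job is handed in at about 22 s of the 62 s allowed: the dish rests centred on the cooling plate, the pusher stands upright clear of both, and in the last picture the bystanders look undisturbed.

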